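# Drive the jammed bush out of a pastry depositor's outlet block

## Task

The white bush is jammed in the bore of the aluminium outlet block. Take the red-handled drift rod from its stand, feel its foot into the small hole in the top of the block and press the bush down gently, never forcing the rod against block or bush, until it drops into the blue tray beneath; then draw the rod out, hang it upright in its stand again and let go. Leave the pastries, the jar and the flour can alone.

Things in the scene. Friction and masses are not known exactly. Their poses are not given: they have to be found in the camera images.
- rod: Steel drift rod with red handle, 0.21 kg, upright in the stand. Origin: centre of the underside of its collar (56 mm across, 6 mm thick), z up. Shaft below: 14 mm across, z 0 to -80 mm, flat foot. The shaft is eccentric: parallel to the handle's axis, 5 mm off it, on a stiff swivel (0.1 N m) that may stand anywhere from -90 to +90 degrees from the rod's own +x; find by feel or sight which.
- rod_handle (a point): Centre of the rod's red handle, 36 mm above the rod's origin, same axes: square, 24 x 24 mm, faces square to x and y, 60 mm tall (6 to 66 mm above the origin).
- holder: Fixed stand for the rod: grey plate 80 x 80 mm, top at z = 95 mm above its origin (centre of its underside), on four thin posts, with one vertical through hole 34 mm across at its centre. The rod's shaft passes through the hole and the collar lies on the plate.
- block: Fixed aluminium block, 90 (x) x 96 (y) x 50 mm, on two side plates, open underneath at front and back (x). Origin on the bench under its vertical bore; the block spans z = 65 to 115 mm. Bore: 16 mm across in the upper 24 mm, 30 mm across in the lower 26 mm, where two sprung grips at z = 73 to 83 mm hold the bush.
- bore_top (a point): Centre of the 16 mm hole (1 mm chamfer) in the block's top face, 115 mm above the bench. A foot pressed lightly on the face and partly over the hole stops up to 1 mm lower than on the plain face.
- bush: Blind white plastic bush, cylinder 28 mm across, 24 mm tall, 30 g. Origin: centre of its underside, z up. It starts in the lower bore, its top 2 to 8 mm below the step. Moving it takes about 8 to 16 N, evenly, until its top has passed below the grips (block height 73 mm); then it falls free.
- tray: Loose blue open tray, 150 (x) x 76 (y) x 24 mm, walls and floor 3 to 5 mm, under the block. Origin: centre of its underside.
- pastry0: Bystander: pastry bar 130 x 42 x 24 mm on a white board, origin at the centre of its underside.
- pastry1: Bystander: the second pastry bar on the same board, same size.
- jar: Bystander: glass jar with red cap, 60 mm across, 85 mm tall, origin at the centre of its underside.
- dredger: Bystander: aluminium flour can, 60 mm across, 100 mm tall, origin at the centre of its underside.
Mind the look-alikes: they are no part of the job. There is more than one size of the tray; the job needs the middle-sized.

How it is judged:
On the way, in this order (a step that is already met when the one before it is completed fails the run):
1. the rod's foot is at least 8 mm inside the hole in the block's top (horizontal distance between rod and bore_top below 0.014 m and z of rod in the frame of block below 0.187 m), for 0.05 s.
2. the bush lies in the tray while the rod that drove it still stands at least 35 mm deep in the bore (horizontal distance between rod and bore_top below 0.014 m and z of rod in the frame of block below 0.16 m and z of bush in the frame of tray between -0.005 and 0.03 m and x of bush in the frame of tray between -0.075 and 0.075 m and y of bush in the frame of tray between -0.038 and 0.038 m), for 0.1 s.
At the end, for the whole second after the job is handed in: The bush lies at rest inside the tray (its origin within the tray's outline and less than 30 mm above the tray's underside); the rod hangs at rest in the stand, upright within 0.1 rad, its collar on the plate within 4 mm in height and its axis within 15 mm of the hole's (z of bush in the frame of tray between -0.005 and 0.03 m and x of bush in the frame of tray between -0.075 and 0.075 m and y of bush in the frame of tray between -0.038 and 0.038 m and linear speed of each of bush, rod below 0.02 m/s and horizontal distance between rod and holder below 0.015 m and z of rod in the frame of holder between 0.091 and 0.099 m and angle between rod's own z axis and vertical below 0.1 rad); the robot touches nothing.
It fails at once if the rod presses on the block with more than 40 N (contact force between rod and block above 40 N).
It fails at once if the rod presses on the bush with more than 40 N (contact force between rod and bush above 40 N).
It fails at once if a pastry, the jar or the flour can is moved by more than 20 mm (distance of any of pastry0, pastry1, jar, dredger from where it was at the start of the episode above 0.02 m).
It also fails if it takes over 72 s, if anything falls off the work surface, if the arm or the gripper's body presses on something with over 40 N, if the wrist force passes 120 N, or if a joint passes its speed limit or range.

## Robot

A 6-joint arm with a two-finger parallel gripper is mounted at the origin on the work surface. World frame = base frame: x ahead of the robot, y to its left, z up, the work surface at z = 0. Lengths are in m, angles in rad, forces in N, time in s.
With the tool pointing down it reaches from about 0.375 to 0.9 m from the base axis. Payload 3.1 kg.
Tool frame: the origin (TCP) lies between the finger pads; the fingertips stand 17 mm ahead of it and the grasp point (between the pads) lies 2 mm behind it (robot.nose_length is the distance from the TCP to the fingertips, in m); z points along the fingers, y is the line along which they close (so a half turn about z gives the same grasp; the last joint's range is limited). The gripper opens to 87 mm and grips with 3 to 60 N. Pads are 19 mm wide; open, the fingers measure 117 mm over their backs; the gripper's body (75 mm by 190 mm) begins 51 mm behind the grasp point.
Start: joints at [0.923, 0.527, 1.433, -0, 1.181, -0.178], TCP at [0.282, 0.558, 0.24] pointing down, gripper open.
Joint ranges: [-3.08, 3.08], [-0.75, 2.2], [0.22, 2.44], [-1.43, 4.57], [0, 2.65], [-2.85, 2.85]. Speed limits (rad/s): [2.79, 2.79, 3.14, 3.14, 3.14, 3.14].

## Interface

Orientations are given as a unit quaternion [x, y, z, w].
In Python, from rig import robot, cams gives the robot as it stands.
- The arm moves only by the shell command python3 -m pendant 'ROWS' [FORCE]. ROWS is JSON, a list of rows, each an object with "jaw": the opening, from 0 (shut) to 1 (fully open); "linear": the shift along the tool's x, y, z in cm, a list of three; "twist": the turn about the tool's z in degrees. A call has 1 to 12 rows; each row shifts and turns the commanded pose from where the row before left it, along the tool's axes as they then stand; what a row does not reach is not made up. A row lasts 1/12 s, in which the tool goes at most 41.7 mm and 7.16 degrees, less where a joint would pass 70% of its speed; a pose out of reach is approached as far as the arm can. A call is refused whole if a number of a shift passes 4.17 or a number of a turn 7.16, either way. A call with a gripper value outside its range is refused whole. The fingers move at their own pace and stop on an object; FORCE is the grip in N (left out, the last holds). Time passes only in rows, so rows that do not move let the fingers close. It gives the time, the measured TCP pose, the force, the opening and the grip force at its end, in the units of the state.
- robot.get_obs(): the state, without advancing time (a new reading comes with each control period).
- cams.camera(name): name is "side" or "top"; returns a dict with "color" (480x640x3 uint8, blue, green, red), "depth" (480x640 float32, m along the optical axis (not along the pixel's ray), 0 where there is no reading), "fov_y" (degrees; the focal length in pixels is half the picture's height over the tangent of half this angle, whatever the lens; pixels are square), "cx", "cy" (the principal point, pixels), "view" (4x4, takes a point from world to camera coordinates). Camera axes: x right, y down, z forward; pixel columns grow to the right and rows downward; lengths in m; the calibration is good to about 2 mm. A picture is of the moment at which its call begins.
- robot.hand_in(): hands the job in; it is judged then, once.
The state is a dict: "time": time; "q": joint angles; "joint_velocities": joint speeds; "joint_torque": joint torques, N m; "position": TCP position; "tool_rot": TCP orientation; "ft_force": force on the tool from outside, world axes, zero at the start; "moment": the same for the moment, N m; "grip_width": finger opening in m; "grip_force": force on a finger pad.
Only numpy, scipy, OpenCV 4.12 (cv2) and the standard library are available. Lean on these libraries where they do the work, as an engineer would, in place of code of your own. Each camera call takes 0.05 s, during which the arm holds its last target. There are 200 camera calls.

## Working session

There is one attempt and no reset: what is moved stays moved. The work goes in short steps, Python scripts to look and compute and a shell command to move; the robot and the scene stay as the last step left them, time stands still between calls to the robot, and variables do not carry over. Pictures are saved under pics/ and viewed, at most 10 in all, crops included, and the job is handed in when it is done.

```bash
mkdir -p pics; ls; cat > h.py <<'E'
import numpy as np, cv2
from rig import robot, cams
def cap(n,tag):
    c=cams.camera(n); np.savez(f'pics/{tag}.npz',**c); cv2.imwrite(f'pics/{tag}.png',c['color']); return c
def world(c,u,v,d=None,z=None):
    f=240/np.tan(np.radians(float(c['fov_y']))/2); T=np.linalg.inv(c['view'])
    r=np.array([(u-c['cx'])/f,(v-c['cy'])/f,1.]); 
    if z is not None:
        w=T[:3,:3]@r; d=(z-T[2,3])/w[2]
    elif d is None: d=float(c['depth'][int(v),int(u)])
    return T[:3,:3]@(r*d)+T[:3,3]
def cloud(c):
    f=240/np.tan(np.radians(float(c['fov_y']))/2); T=np.linalg.inv(c['view'])
    v,u=np.mgrid[:480,:640]; d=c['depth']
    P=np.stack([(u-c['cx'])/f*d,(v-c['cy'])/f*d,d],-1)
    return P@T[:3,:3].T+T[:3,3]
E
python3 - <<'E'
from h import *
for n in('top','side'):
    c=cap(n,n+'0'); print(n,c['fov_y'],c['cx'],c['cy'],np.linalg.inv(c['view'])[:3].round(3))
print(robot.get_obs())
E
```

```text
pics
top 53.06256748522075 320.68466253294605 239.37774992906492 [[-0.019 -0.994  0.103  0.446]
 [-0.999  0.022  0.027  0.022]
 [-0.029 -0.103 -0.994  1.122]]
side 44.13995522850972 314.73514949417404 225.8975325073838 [[ 0.962 -0.184  0.202  0.221]
 [-0.273 -0.623  0.733 -1.136]
 [-0.009 -0.76  -0.65   1.141]]
{'time': 0.1, 'q': array([ 9.23466020e-01,  5.28371775e-01,  1.43376350e+00,  3.24600577e-06,
        1.18139286e+00, -1.78527789e-01]), 'joint_velocities': array([ 0.00174008, -0.00139593, -0.00225949,  0.00170368, -0.00032192,
       -0.00118267]), 'joint_torque': array([-8.02753311e-04, -4.40992928e+01, -1.77148747e+01,  6.33848459e-02,
        5.34937601e-02, -5.37253459e-05]), 'position': array([0.28199566, 0.55707299, 0.23867372]), 'tool_rot': array([ 2.32261152e-01,  9.72652981e-01, -8.85800016e-04, -3.89723570e-04]), 'ft_force': array([ 0.58801741,  0.3792707 , -0.87229703]), 'moment': array([ 0.06789865,  0.01425121, -0.01324861]), 'grip_force': 0.0, 'grip_width': 0.08689198198638678}
```

View pics/top0.png

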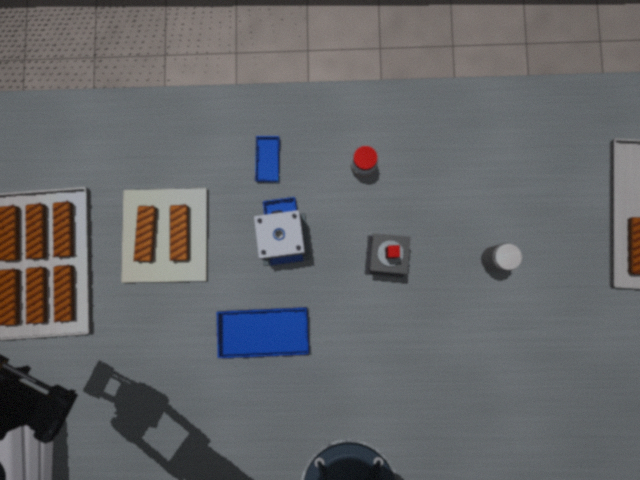

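View pics/side0.png

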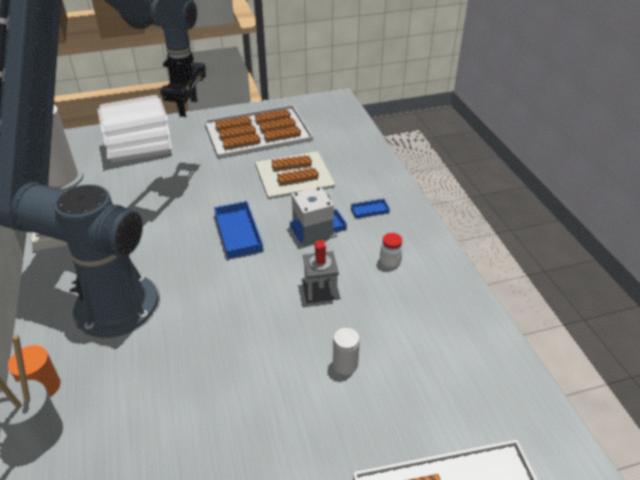

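The top view shows the block at about (279,234) with the mid-sized tray under it. The stand is at (389,256), with the red handle at (394,252). In the side view the block is at (312,208) and the rod at (320,255). Next I'll enlarge both crops.

```bash
python3 - <<'E'
import cv2,numpy as np
t=cv2.imread('pics/top0.png'); s=cv2.imread('pics/side0.png')
a=cv2.resize(t[190:290,240:430],None,fx=4,fy=4,interpolation=cv2.INTER_CUBIC) 
cv2.imwrite('pics/a.png',a)
b=cv2.resize(s[185:310,270:370],None,fx=4.5,fy=4.5,interpolation=cv2.INTER_CUBIC)
cv2.imwrite('pics/b.png',b)
from h import *
c=dict(np.load('pics/top0.npz')); P=cloud(c)
hsv=cv2.cvtColor(c['color'],cv2.COLOR_BGR2HSV)
def rep(n,m):
    p=P[m]; uv=np.argwhere(m)[:,::-1].astype(np.float32); r=cv2.minAreaRect(p[:,:2].astype(np.float32)*1000)
    print(n,m.sum(),p.mean(0).round(4),np.median(p[:,2]).round(4),'pix',uv.mean(0).round(1),r)
reg=np.zeros((480,640),bool)
r=reg.copy(); r[225:285,360:420]=1
Z=P[...,2]
rep('handle',r&(Z>.15)); rep('plate',r&(Z>.085)&(Z<.099)); rep('collar',r&(Z>.0985)&(Z<.106))
r=reg.copy(); r[200:270,240:315]=1
rep('block',r&(Z>.108)&(Z<.125))
print(Z[228:240,272:287].round(3))
E
```

```text
handle 172 [ 0.515  -0.0874  0.2272] 0.1607 pix [392.8 251. ] ((493.1758117675781, -39.88854217529297), (29.508211135864258, 153.07815551757812), 25.989295959472656)
plate 918 [ 0.5196 -0.0957  0.0952] 0.0953 pix [389.4 253.5] ((520.3915405273438, -96.3480224609375), (80.32416534423828, 80.12592315673828), 83.26416778564453)
collar 347 [ 0.5188 -0.0929  0.1013] 0.1013 pix [388.4 253.7] ((520.34814453125, -94.61619567871094), (75.67379760742188, 78.74882507324219), 84.3834457397461)
block 1911 [0.565  0.1386 0.1154] 0.1154 pix [278.5 233.8] ((567.7677001953125, 139.4386444091797), (96.26814270019531, 96.75634765625), 6.5856194496154785)
[[0.115 0.115 0.115 0.116 0.115 0.117 0.117 0.116 0.117 0.113 0.116 0.116
  0.114 0.118 0.114]
 [0.115 0.117 0.116 0.118 0.118 0.119 0.118 0.116 0.115 0.115 0.118 0.119
  0.116 0.118 0.118]
 [0.113 0.114 0.114 0.119 0.116 0.117 0.112 0.115 0.113 0.115 0.116 0.116
  0.113 0.116 0.117]
 [0.118 0.116 0.116 0.114 0.117 0.106 0.104 0.099 0.097 0.115 0.116 0.118
  0.113 0.116 0.117]
 [0.115 0.114 0.119 0.115 0.104 0.097 0.084 0.083 0.086 0.085 0.114 0.117
  0.12  0.113 0.117]
 [0.115 0.113 0.121 0.109 0.098 0.086 0.084 0.086 0.086 0.082 0.086 0.113
  0.115 0.113 0.116]
 [0.115 0.116 0.113 0.109 0.094 0.082 0.082 0.083 0.085 0.082 0.084 0.118
  0.116 0.115 0.116]
 [0.117 0.117 0.084 0.109 0.09  0.08  0.084 0.087 0.083 0.083 0.115 0.117
  0.115 0.117 0.114]
 [0.118 0.116 0.115 0.116 0.095 0.084 0.085 0.083 0.084 0.086 0.115 0.114
  0.113 0.116 0.115]
 [0.114 0.113 0.115 0.117 0.113 0.081 0.082 0.083 0.081 0.113 0.115 0.114
  0.116 0.114 0.113]
 [0.116 0.118 0.112 0.115 0.117 0.117 0.115 0.116 0.117 0.117 0.115 0.115
  0.117 0.114 0.117]
 [0.115 0.113 0.115 0.114 0.118 0.113 0.117 0.117 0.116 0.119 0.115 0.116
  0.118 0.111 0.118]]
```

View pics/a.png

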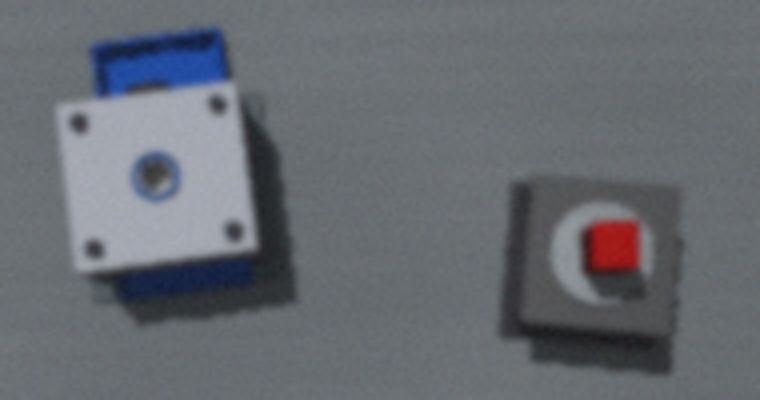

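View pics/b.png

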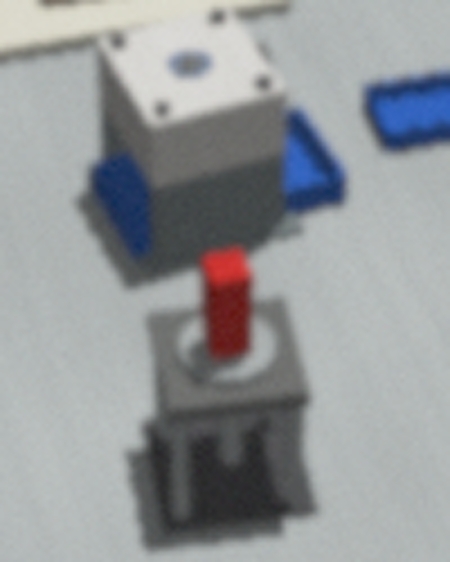

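```bash
cat >> h.py <<'E'
from scipy.spatial.transform import Rotation as R
def togo(xyz,yaw_y=None):
    "delta in tool axes (cm) and twist deg to bring TCP to xyz and tool y along yaw (mod 180)"
    o=robot.get_obs(); M=R.from_quat(o['tool_rot']).as_matrix()
    d=M.T@(np.array(xyz)-o['position'])*100; tw=None
    if yaw_y is not None:
        cur=np.degrees(np.arctan2(M[1,1],M[0,1])); tw=-((yaw_y-cur+90)%180-90)
    print('pos',o['position'].round(4),'toolx',M[:,0].round(3),'tooly',M[:,1].round(3),'z',M[:,2].round(3),'\n delta cm',d.round(2),'twist',tw,'t',o['time'])
E
python3 - <<'E'
from h import *
c=dict(np.load('pics/top0.npz'))
hsv=cv2.cvtColor(c['color'],cv2.COLOR_BGR2HSV)
sub=cv2.resize(c['color'][230:280,370:420],None,fx=8,fy=8,interpolation=cv2.INTER_CUBIC).astype(int)
m=((sub[...,2]-sub[...,1])>110)
print(m.sum()/64)
uv=np.argwhere(m)[:,::-1].astype(float); uv=(uv+.5)/8-.5+[370,230]
p=np.array([world(c,u,v,z=.161)[:2] for u,v in uv]).astype(np.float32)*1000
print('handle top',cv2.minAreaRect(p),p.mean(0))
# angle scan: minimal extents
for a in range(-45,45,5):
    q=p@np.array([[np.cos(np.radians(a)),-np.sin(np.radians(a))],[np.sin(np.radians(a)),np.cos(np.radians(a))]]); print(a,np.ptp(q,axis=0).round(1),end=' ')
print('\nbore',world(c,278.6,233.9,z=.115),'collar',world(c,390.6,252.6,z=.101))
for n,u,v in[('tl',79,122),('tr',218,104),('br',234,231),('bl',94,249)]: print(n,world(c,240+(u+.5)/4-.5,190+(v+.5)/4-.5,z=.115).round(4))
h=world(c,392.9,251.1,z=.161); togo([h[0],h[1],.14],0)
E
```

```text
97.6875
handle top ((519.8824462890625, -95.98780822753906), (20.173171997070312, 20.019468307495117), 88.76514434814453) [520.0005  -96.00391]
-45 [26.1 25.4] -40 [26.1 25.3] -35 [25.8 25. ] -30 [25.4 24.7] -25 [24.8 24.2] -20 [24.  23.6] -15 [23.  22.8] -10 [22.  21.9] -5 [20.8 20.9] 0 [20.  20.2] 5 [20.8 21. ] 10 [21.8 22.1] 15 [22.8 23.2] 20 [23.6 24.1] 25 [24.2 24.8] 30 [24.8 25.3] 35 [25.2 25.7] 40 [25.4 26. ] 
bore [0.56462423 0.1384404  0.115     ] collar [ 0.52104788 -0.09768902  0.101     ]
tl [0.595  0.1791 0.115 ]
tr [0.6029 0.105  0.115 ]
br [0.5351 0.0975 0.115 ]
bl [0.5272 0.1715 0.115 ]
pos [0.282  0.5571 0.2387] toolx [-0.892  0.452  0.   ] tooly [ 0.452  0.892 -0.002] z [-0.001 -0.002 -1.   ] 
 delta cm [-50.67 -47.45   9.94] twist 63.1395423895852 t 0.1
```

```bash
python3 -m pendant '[{"jaw":1,"linear":[0,0,0],"twist":7.01},{"jaw":1,"linear":[0,0,0],"twist":7.01},{"jaw":1,"linear":[0,0,0],"twist":7.01},{"jaw":1,"linear":[0,0,0],"twist":7.01},{"jaw":1,"linear":[0,0,0],"twist":7.01},{"jaw":1,"linear":[0,0,0],"twist":7.01},{"jaw":1,"linear":[0,0,0],"twist":7.01},{"jaw":1,"linear":[0,0,0],"twist":7.01},{"jaw":1,"linear":[0,0,0],"twist":7.01},{"jaw":1,"linear":[0,0,0],"twist":0},{"jaw":1,"linear":[0,0,0],"twist":0}]' 25; python3 - <<'E'
from h import *
togo([.520,-.096,.14],0)
E
```

```text
time: 1.02
position: [0.2821, 0.5573, 0.2391]
tool_rot: [0.706, 0.709, -0.001, 0.0]
ft_force: [-0.1, -0.4, -0.3]
grip_width: 0.0869
grip_force: 0.0
pos [0.2821 0.5573 0.2391] toolx [-0.004  1.    -0.001] tooly [ 1.     0.004 -0.001] z [-0.001 -0.001 -1.   ] 
 delta cm [-65.42  23.53   9.95] twist 0.23178066897587257 t 1.0167
```

```bash
R='unused'; python3 -m pendant '[{"jaw":1,"linear":[-3.2,1.15,0],"twist":0.23},{"jaw":1,"linear":[-3.2,1.15,0],"twist":0},{"jaw":1,"linear":[-3.2,1.15,0],"twist":0},{"jaw":1,"linear":[-3.2,1.15,0],"twist":0},{"jaw":1,"linear":[-3.2,1.15,0],"twist":0},{"jaw":1,"linear":[-3.2,1.15,0],"twist":0},{"jaw":1,"linear":[-3.2,1.15,0],"twist":0},{"jaw":1,"linear":[-3.2,1.15,0],"twist":0},{"jaw":1,"linear":[-3.2,1.15,0],"twist":0},{"jaw":1,"linear":[-3.2,1.15,0],"twist":0}]' && python3 -m pendant '[{"jaw":1,"linear":[-3.2,1.15,0],"twist":0},{"jaw":1,"linear":[-3.2,1.15,0],"twist":0},{"jaw":1,"linear":[-3.2,1.15,0],"twist":0},{"jaw":1,"linear":[-3.2,1.15,0],"twist":0},{"jaw":1,"linear":[-3.2,1.15,0],"twist":0},{"jaw":1,"linear":[-3.2,1.15,0],"twist":0},{"jaw":1,"linear":[-3.2,1.15,0],"twist":0},{"jaw":1,"linear":[-3.2,1.15,0],"twist":0},{"jaw":1,"linear":[-3.2,1.15,0],"twist":0},{"jaw":1,"linear":[-3.2,1.15,0],"twist":0},{"jaw":1,"linear":[0,0,0],"twist":0},{"jaw":1,"linear":[0,0,0],"twist":0}]'; python3 - <<'E'
from h import *
togo([.520,-.096,.14],0)
E
```

```text
time: 1.85
position: [0.3967, 0.2357, 0.2397]
tool_rot: [0.707, 0.707, 0.0, 0.0]
ft_force: [-0.2, 0.1, -0.6]
grip_width: 0.087
grip_force: 0.0
time: 2.85
position: [0.511, -0.0849, 0.2394]
tool_rot: [0.709, 0.706, 0.0, 0.0]
ft_force: [-0.3, 1.2, 0.5]
grip_width: 0.0871
grip_force: 0.0
pos [ 0.511  -0.0849  0.2394] toolx [0.004 1.    0.   ] tooly [ 1.    -0.004  0.   ] z [ 0.  0. -1.] 
 delta cm [-1.11  0.9   9.94] twist -0.24011922932361074 t 2.85
```

```bash
python3 -m pendant '[{"jaw":1,"linear":[-1.11,0.9,0],"twist":-0.24},{"jaw":1,"linear":[0,0,2.5],"twist":0},{"jaw":1,"linear":[0,0,2.5],"twist":0},{"jaw":1,"linear":[0,0,2.5],"twist":0},{"jaw":1,"linear":[0,0,2.4],"twist":0},{"jaw":1,"linear":[0,0,0],"twist":0},{"jaw":1,"linear":[0,0,0],"twist":0},{"jaw":0.5,"linear":[0,0,0],"twist":0},{"jaw":0.3,"linear":[0,0,0],"twist":0},{"jaw":0.2,"linear":[0,0,0],"twist":0},{"jaw":0.1,"linear":[0,0,0],"twist":0},{"jaw":0,"linear":[0,0,0],"twist":0}]' 25;python3 -m pendant '[{"jaw":0,"linear":[0,0,0],"twist":0},{"jaw":0,"linear":[0,0,0],"twist":0},{"jaw":0,"linear":[0,0,0],"twist":0},{"jaw":0,"linear":[0,0,0],"twist":0}]' 30; python3 - <<'E'
from h import *
o=robot.get_obs(); print(o['ft_force'],o['moment'])
togo([.520,-.096,.14],0)
E
```

```text
time: 3.85
position: [0.5199, -0.0944, 0.1414]
tool_rot: [0.707, 0.708, 0.0, 0.001]
ft_force: [0.7, 0.1, -0.2]
grip_width: 0.0613
grip_force: 0.0
time: 4.18
position: [0.5194, -0.0943, 0.1405]
tool_rot: [0.707, 0.707, -0.0, -0.0]
ft_force: [-0.1, 0.8, -0.7]
grip_width: 0.0352
grip_force: 0.0
[-0.10778276  0.77529893 -0.65803719] [-0.09022783  0.06593243 -0.04740581]
pos [ 0.5194 -0.0943  0.1405] toolx [-0.001  1.     0.   ] tooly [ 1.     0.001 -0.   ] z [-0.  0. -1.] 
 delta cm [-0.17  0.06  0.05] twist 0.055727660804976153 t 4.1833
```

```bash
python3 -m pendant '[{"jaw":0,"linear":[-0.15,0,0],"twist":0},{"jaw":0,"linear":[0,0,0],"twist":0},{"jaw":0,"linear":[0,0,0],"twist":0},{"jaw":0,"linear":[0,0,0],"twist":0},{"jaw":0,"linear":[0,0,0],"twist":0},{"jaw":0,"linear":[0,0,0],"twist":0}]' 40 && python3 -m pendant '[{"jaw":0,"linear":[0,0,0],"twist":0},{"jaw":0,"linear":[0,0,-2.5],"twist":0},{"jaw":0,"linear":[0,0,-2.5],"twist":0},{"jaw":0,"linear":[0,0,-2.5],"twist":0},{"jaw":0,"linear":[0,0,-2.5],"twist":0},{"jaw":0,"linear":[0,0,-2.5],"twist":0},{"jaw":0,"linear":[0,0,0],"twist":0},{"jaw":0,"linear":[0,0,0],"twist":0},{"jaw":0,"linear":[0,0,0],"twist":0},{"jaw":0,"linear":[0,0,0],"twist":0}]'; python3 - <<'E'
from h import *
c=cap('side','s1'); o=robot.get_obs(); print(o['ft_force'],o['moment'],o['grip_width'])
togo([.52,-.096,.14],0)
V=c['view']; f=240/np.tan(np.radians(c['fov_y'])/2)
p=V@[.52,-.096,.2,1]; u,v=f*p[0]/p[2]+c['cx'],f*p[1]/p[2]+c['cy']; print(u,v,f,p[2])
u0,v0=int(u)-35,int(v)-50; print(u0,v0)
cv2.imwrite('pics/s1c.png',cv2.resize(c['color'][v0:v0+110,u0:u0+80],None,fx=5,fy=5,interpolation=cv2.INTER_CUBIC))
E
```

```text
time: 4.68
position: [0.5194, -0.0958, 0.1405]
tool_rot: [0.707, 0.707, -0.0, 0.0]
ft_force: [-0.7, -1.0, -0.7]
grip_width: 0.0238
grip_force: 39.9
time: 5.52
position: [0.5181, -0.0951, 0.2636]
tool_rot: [0.707, 0.707, -0.001, -0.002]
ft_force: [-0.3, 0.1, -2.1]
grip_width: 0.0235
grip_force: 39.9
[ 0.31705851 -0.50932936 -1.90271553] [-0.12952597  0.0190608  -0.01219211] 0.023880979059690145
pos [ 0.5182 -0.0952  0.2636] toolx [-0.001  1.     0.002] tooly [ 1.     0.001 -0.004] z [-0.004  0.002 -1.   ] 
 delta cm [-0.1   0.23 12.36] twist 0.06141333327347809 t 5.5667
319.97346702278696 230.94916514906777 591.938338805268 1.4339627371366768
284 180
```

View pics/s1c.png

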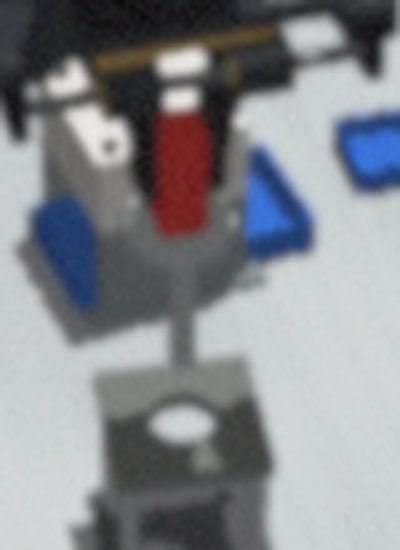

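The rod is held in the jaws. The handle is centred at crop x≈182 and the shaft at x≈182, from y≈250 to 365. So the shaft has almost no lateral offset from this side, which means it is offset along the view direction. I'll measure it with depth at several wrist yaws.

```bash
cat >> h.py <<'E'
from scipy.optimize import least_squares
def shaft(tag,n=4):
    o=robot.get_obs(); M=R.from_quat(o['tool_rot']).as_matrix(); x,y,z=o['position']; foot=z-.1255; A=[]
    for i in range(n):
        c=cap('side',tag); P=cloud(c)
        m=(np.hypot(P[...,0]-x,P[...,1]-y)<.02)&(P[...,2]>foot+.006)&(P[...,2]<foot+.066)&(c['depth']>0); A.append(P[m])
    A=np.vstack(A)
    C=np.linalg.inv(c['view'])[:3,3]
    s=least_squares(lambda k:np.hypot(A[:,0]-k[0],A[:,1]-k[1])-.007,[x,y],loss='soft_l1',f_scale=.002).x
    lo=A[A[:,2]<foot+.036]; hi=A[A[:,2]>=foot+.036]
    f=lambda B:least_squares(lambda k:np.hypot(B[:,0]-k[0],B[:,1]-k[1])-.007,[x,y],loss='soft_l1',f_scale=.002).x
    d=np.array([s[0]-x,s[1]-y,0]); print(len(A),'shaft-TCP world mm',(d*1000).round(2),'in tool',(M.T@d*1000).round(2),'lo/hi',((f(lo)-[x,y])*1000).round(1),((f(hi)-[x,y])*1000).round(1),'tcp',o['position'].round(4),'tooly',M[:2,1].round(3))
    return s
E
python3 -c "
from h import *
shaft('m0')"
python3 -m pendant '[{"jaw":0,"linear":[0,0,0],"twist":7},{"jaw":0,"linear":[0,0,0],"twist":7},{"jaw":0,"linear":[0,0,0],"twist":7},{"jaw":0,"linear":[0,0,0],"twist":7},{"jaw":0,"linear":[0,0,0],"twist":7},{"jaw":0,"linear":[0,0,0],"twist":7},{"jaw":0,"linear":[0,0,0],"twist":7},{"jaw":0,"linear":[0,0,0],"twist":7},{"jaw":0,"linear":[0,0,0],"twist":7},{"jaw":0,"linear":[0,0,0],"twist":7},{"jaw":0,"linear":[0,0,0],"twist":7},{"jaw":0,"linear":[0,0,0],"twist":7}]' 
python3 -m pendant '[{"jaw":0,"linear":[0,0,0],"twist":6},{"jaw":0,"linear":[0,0,0],"twist":0},{"jaw":0,"linear":[0,0,0],"twist":0},{"jaw":0,"linear":[0,0,0],"twist":0}]'
python3 -c "
from h import *
shaft('m1');print(robot.get_obs()['q'])"
```

```text
391 shaft-TCP world mm [ 0.04 -7.12  0.  ] in tool [-7.12  0.03 -0.01] lo/hi [ 0.  -7.1] [ 0.1 -7.2] tcp [ 0.5182 -0.0952  0.2636] tooly [1.    0.001]
time: 6.77
position: [0.5193, -0.0957, 0.2652]
tool_rot: [0.999, 0.05, -0.0, -0.0]
ft_force: [-0.4, 1.0, -1.8]
grip_width: 0.0237
grip_force: 39.9
time: 7.1
position: [0.5194, -0.0957, 0.2653]
tool_rot: [1.0, 0.002, -0.0, -0.0]
ft_force: [-0.2, 0.3, -1.6]
grip_width: 0.0238
grip_force: 39.9
424 shaft-TCP world mm [-6.69 -1.33  0.  ] in tool [-6.69  1.31  0.  ] lo/hi [-6.6 -1.4] [-6.8 -1.3] tcp [ 0.5194 -0.0957  0.2653] tooly [ 0.003 -1.   ]
[-3.93984447e-01  3.65284527e-01  1.64346409e+00 -3.37955010e-05
  1.13294083e+00  1.17486445e+00]
```

```bash
python3 - <<'E'
from h import *
c=dict(np.load('pics/side0.npz'))
w=lambda u,v:world(c,270+(u+.5)/4.5-.5,185+(v+.5)/4.5-.5,z=.115).round(4)
print('bore',w(190,64)); S=[w(119,40),w(217,17),w(264,83),w(161,108)]; print(S,np.mean(S,0))
# shaft centre (tool offset -6.3,.45 mm): TCP = bore - offset
togo([.565+.0063,.1384+.00045,.2653],90)
E
```

```text
bore [0.5636 0.1369 0.115 ]
[array([0.5271, 0.1736, 0.115 ]), array([0.5934, 0.1791, 0.115 ]), array([0.6025, 0.1054, 0.115 ]), array([0.5347, 0.0997, 0.115 ])] [0.564425 0.13945  0.115   ]
pos [ 0.5194 -0.0957  0.2655] toolx [ 1.     0.002 -0.   ] tooly [ 0.002 -1.    -0.   ] z [-0.  0. -1.] 
 delta cm [ 5.240e+00 -2.345e+01  2.000e-02] twist 0.11240063173841008 t 7.3
```

```bash
python3 -m pendant '[{"jaw":0,"linear":[0.65,-2.93,0],"twist":0.11},{"jaw":0,"linear":[0.65,-2.93,0],"twist":0},{"jaw":0,"linear":[0.65,-2.93,0],"twist":0},{"jaw":0,"linear":[0.65,-2.93,0],"twist":0},{"jaw":0,"linear":[0.65,-2.93,0],"twist":0},{"jaw":0,"linear":[0.65,-2.93,0],"twist":0},{"jaw":0,"linear":[0.65,-2.93,0],"twist":0},{"jaw":0,"linear":[0.65,-2.93,0],"twist":0},{"jaw":0,"linear":[0,0,0],"twist":0},{"jaw":0,"linear":[0,0,0],"twist":0},{"jaw":0,"linear":[0,0,0],"twist":0},{"jaw":0,"linear":[0,0,0],"twist":0}]'
python3 - <<'E'
from h import *
shaft('m2',6); togo([.5713,.1395,.243],90)
E
```

```text
time: 8.3
position: [0.5713, 0.1377, 0.2654]
tool_rot: [1.0, -0.001, -0.0, 0.0]
ft_force: [-0.9, 0.0, -2.8]
grip_width: 0.0237
grip_force: 40.0
511 shaft-TCP world mm [-6.91 -1.46  0.  ] in tool [-6.91  1.47  0.01] lo/hi [-7.  -1.5] [-6.8 -1.4] tcp [0.5713 0.1377 0.2654] tooly [-0.002 -1.   ]
pos [0.5716 0.1379 0.2656] toolx [ 1.    -0.002  0.   ] tooly [-0.002 -1.     0.   ] z [ 0. -0. -1.] 
 delta cm [-0.03 -0.16  2.26] twist -0.11327561718735524 t 8.6
```

```bash
python3 -m pendant '[{"jaw":0,"linear":[-0.03,-0.15,0.8],"twist":0},{"jaw":0,"linear":[0,0,0.8],"twist":0},{"jaw":0,"linear":[0,0,0.4],"twist":0},{"jaw":0,"linear":[0,0,0.2],"twist":0},{"jaw":0,"linear":[0,0,0.1],"twist":0},{"jaw":0,"linear":[0,0,0],"twist":0}]'
python3 -m pendant '[{"jaw":0,"linear":[0,0,0.1],"twist":0},{"jaw":0,"linear":[0,0,0.05],"twist":0},{"jaw":0,"linear":[0,0,0],"twist":0}]'
python3 -m pendant '[{"jaw":0,"linear":[0,0,0.05],"twist":0},{"jaw":0,"linear":[0,0,0.05],"twist":0},{"jaw":0,"linear":[0,0,0],"twist":0}]'
```

```text
time: 9.1
position: [0.5711, 0.1402, 0.242]
tool_rot: [1.0, -0.0, -0.0, 0.0]
ft_force: [0.2, 0.4, -2.4]
grip_width: 0.0237
grip_force: 40.0
time: 9.35
position: [0.5714, 0.1401, 0.2412]
tool_rot: [1.0, -0.0, 0.0, 0.0]
ft_force: [0.2, 0.6, -1.2]
grip_width: 0.0238
grip_force: 40.0
time: 9.6
position: [0.5715, 0.1401, 0.2404]
tool_rot: [1.0, -0.0, 0.0, -0.0]
ft_force: [-0.3, -0.1, -0.6]
grip_width: 0.0237
grip_force: 40.0
```

```bash
for i in 1; do python3 -m pendant '[{"jaw":0,"linear":[0,0.05,0.05],"twist":0},{"jaw":0,"linear":[0,0,0.05],"twist":0},{"jaw":0,"linear":[0,0,0],"twist":0}]'; python3 -m pendant '[{"jaw":0,"linear":[0,0,0.05],"twist":0},{"jaw":0,"linear":[0,0,0.05],"twist":0},{"jaw":0,"linear":[0,0,0],"twist":0}]'; done
```

```text
time: 9.85
position: [0.5717, 0.1399, 0.2401]
tool_rot: [1.0, -0.0, 0.001, -0.0]
ft_force: [-0.6, 1.0, 4.9]
grip_width: 0.0237
grip_force: 40.0
time: 10.1
position: [0.5718, 0.1398, 0.2397]
tool_rot: [1.0, -0.0, 0.001, -0.0]
ft_force: [-1.9, 0.1, 7.8]
grip_width: 0.0234
grip_force: 40.0
```

```bash
python3 -m pendant '[{"jaw":0,"linear":[-0.05,0,0],"twist":0},{"jaw":0,"linear":[-0.05,0,0],"twist":0},{"jaw":0,"linear":[0,0,0],"twist":0}]' | sed -n '2p;4p'; python3 -m pendant '[{"jaw":0,"linear":[0,0.05,0],"twist":0},{"jaw":0,"linear":[0,0.05,0],"twist":0},{"jaw":0,"linear":[0,0,0],"twist":0}]' | sed -n '2p;4p';  python3 -m pendant '[{"jaw":0,"linear":[0.05,0,0],"twist":0},{"jaw":0,"linear":[0.05,0,0],"twist":0},{"jaw":0,"linear":[0,0,0],"twist":0}]' | sed -n '2p;4p'
```

```text
position: [0.5714, 0.1398, 0.2398]
ft_force: [0.0, 1.0, 7.5]
position: [0.5713, 0.1394, 0.2397]
ft_force: [-0.4, 1.9, 6.5]
position: [0.5709, 0.1384, 0.2373]
ft_force: [-0.1, 0.2, -2.2]
```

Foot found the hole. I'll descend gently and watch the lateral force.

```bash
python3 -m pendant '[{"jaw":0,"linear":[0,0,0.1],"twist":0},{"jaw":0,"linear":[0,0,0.1],"twist":0},{"jaw":0,"linear":[0,0,0],"twist":0}]' | sed -n '2p;4p'; python3 -m pendant '[{"jaw":0,"linear":[0,0,0.1],"twist":0},{"jaw":0,"linear":[0,0,0.1],"twist":0},{"jaw":0,"linear":[0,0,0],"twist":0}]' | sed -n '2p;4p'
```

```text
position: [0.5709, 0.1385, 0.2352]
ft_force: [-0.3, 0.3, -2.4]
position: [0.5711, 0.1386, 0.2337]
ft_force: [0.1, 1.0, -3.1]
```

```bash
python3 -m pendant '[{"jaw":0,"linear":[0,0,0.15],"twist":0},{"jaw":0,"linear":[0,0,0.15],"twist":0},{"jaw":0,"linear":[0,0,0.15],"twist":0},{"jaw":0,"linear":[0,0,0.15],"twist":0},{"jaw":0,"linear":[0,0,0],"twist":0}]' | sed -n '2p;4p'; python3 -m pendant '[{"jaw":0,"linear":[0,0,0.15],"twist":0},{"jaw":0,"linear":[0,0,0.15],"twist":0},{"jaw":0,"linear":[0,0,0.15],"twist":0},{"jaw":0,"linear":[0,0,0.15],"twist":0},{"jaw":0,"linear":[0,0,0],"twist":0}]' | sed -n '2p;4p'
```

```text
position: [0.5711, 0.1386, 0.2276]
ft_force: [-0.1, 0.7, -2.5]
position: [0.5712, 0.1386, 0.2217]
ft_force: [1.4, 0.4, -3.4]
```

```bash
python3 -m pendant '[{"jaw":0,"linear":[0,0,0.15],"twist":0},{"jaw":0,"linear":[0,0,0.15],"twist":0},{"jaw":0,"linear":[0,0,0.15],"twist":0},{"jaw":0,"linear":[0,0,0.1],"twist":0},{"jaw":0,"linear":[0,0,0],"twist":0}]' | sed -n '2p;4p'; python3 -m pendant '[{"jaw":0,"linear":[0,0,0.1],"twist":0},{"jaw":0,"linear":[0,0,0.1],"twist":0},{"jaw":0,"linear":[0,0,0.1],"twist":0},{"jaw":0,"linear":[0,0,0],"twist":0}]' | sed -n '2p;4p'; python3 -m pendant '[{"jaw":0,"linear":[0,0,0.1],"twist":0},{"jaw":0,"linear":[0,0,0.1],"twist":0},{"jaw":0,"linear":[0,0,0.1],"twist":0},{"jaw":0,"linear":[0,0,0],"twist":0}]' | sed -n '2p;4p'
```

```text
position: [0.5712, 0.1386, 0.2162]
ft_force: [-0.8, -0.0, -2.2]
position: [0.5712, 0.1386, 0.2133]
ft_force: [0.3, -0.0, -3.1]
position: [0.5712, 0.1386, 0.2103]
ft_force: [-0.4, -0.5, -2.5]
```

```bash
python3 -m pendant '[{"jaw":0,"linear":[0,0,0.1],"twist":0},{"jaw":0,"linear":[0,0,0.1],"twist":0},{"jaw":0,"linear":[0,0,0.1],"twist":0},{"jaw":0,"linear":[0,0,0],"twist":0}]' | sed -n '2p;4p'; python3 -m pendant '[{"jaw":0,"linear":[0,0,0.1],"twist":0},{"jaw":0,"linear":[0,0,0.1],"twist":0},{"jaw":0,"linear":[0,0,0.1],"twist":0},{"jaw":0,"linear":[0,0,0],"twist":0}]' | sed -n '2p;4p'; python3 -m pendant '[{"jaw":0,"linear":[0,0,0.1],"twist":0},{"jaw":0,"linear":[0,0,0.1],"twist":0},{"jaw":0,"linear":[0,0,0.1],"twist":0},{"jaw":0,"linear":[0,0,0],"twist":0}]' | sed -n '2p;4p'
```

```text
position: [0.5715, 0.1387, 0.2088]
ft_force: [-1.3, 0.5, 5.7]
position: [0.5716, 0.1386, 0.2065]
ft_force: [-2.8, -0.4, 6.9]
position: [0.5716, 0.1387, 0.2034]
ft_force: [-2.3, -0.4, 7.7]
```

```bash
python3 -m pendant '[{"jaw":0,"linear":[0,0,0.1],"twist":0},{"jaw":0,"linear":[0,0,0.1],"twist":0},{"jaw":0,"linear":[0,0,0.1],"twist":0},{"jaw":0,"linear":[0,0,0],"twist":0}]' | sed -n '2p;4p'; python3 -m pendant '[{"jaw":0,"linear":[0,0,0.1],"twist":0},{"jaw":0,"linear":[0,0,0.1],"twist":0},{"jaw":0,"linear":[0,0,0.1],"twist":0},{"jaw":0,"linear":[0,0,0],"twist":0}]' | sed -n '2p;4p'; python3 -m pendant '[{"jaw":0,"linear":[0,0,0.1],"twist":0},{"jaw":0,"linear":[0,0,0.1],"twist":0},{"jaw":0,"linear":[0,0,0],"twist":0},{"jaw":0,"linear":[0,0,0],"twist":0}]' | sed -n '2p;4p'
```

```text
position: [0.5715, 0.1387, 0.2002]
ft_force: [-2.5, -0.7, 4.6]
position: [0.5712, 0.1386, 0.1952]
ft_force: [-0.2, 1.2, -3.2]
position: [0.5713, 0.1386, 0.1931]
ft_force: [-0.1, -0.2, -2.3]
```

Force is gone, so the bush has dropped. I'll wait briefly and check before withdrawing.

```bash
python3 -m pendant '[{"jaw":0,"linear":[0,0,0],"twist":0},{"jaw":0,"linear":[0,0,0],"twist":0},{"jaw":0,"linear":[0,0,0],"twist":0},{"jaw":0,"linear":[0,0,0],"twist":0}]' | sed -n '1,4p'; python3 - <<'E'
from h import *
a=cap('side','s3')['color'][150:270,270:370]; b=cap('top','t3')['color'][180:280,240:320]
a=cv2.resize(a,(400,480),interpolation=cv2.INTER_CUBIC); b=cv2.resize(b,(384,480),interpolation=cv2.INTER_CUBIC)
cv2.imwrite('pics/c3.png',np.hstack([a,b]))
E
```

```text
time: 15.6
position: [0.5712, 0.1386, 0.1935]
tool_rot: [1.0, -0.0, -0.0, 0.0]
ft_force: [0.1, -0.1, -1.6]
```

View pics/c3.png

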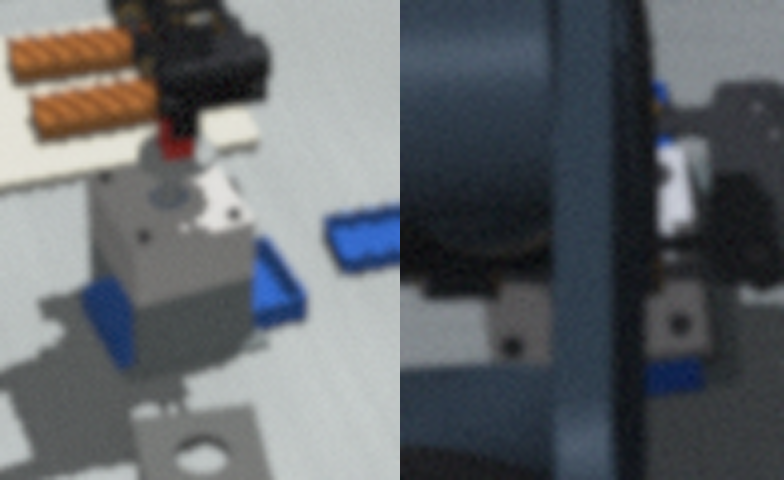

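The side crop shows the rod standing in the bore at about (170,190) and the tray in place under the block. The bush itself is hidden. I'll probe a little deeper for certainty, then draw the rod out.

```bash
python3 -m pendant '[{"jaw":0,"linear":[0,0,0.2],"twist":0},{"jaw":0,"linear":[0,0,0.2],"twist":0},{"jaw":0,"linear":[0,0,0.2],"twist":0},{"jaw":0,"linear":[0,0,0],"twist":0},{"jaw":0,"linear":[0,0,0],"twist":0}]' | sed -n '2p;4p'; python3 -m pendant '[{"jaw":0,"linear":[0,0,-0.7],"twist":0},{"jaw":0,"linear":[0,0,-0.7],"twist":0},{"jaw":0,"linear":[0,0,-0.7],"twist":0},{"jaw":0,"linear":[0,0,-0.7],"twist":0},{"jaw":0,"linear":[0,0,-0.7],"twist":0},{"jaw":0,"linear":[0,0,-0.7],"twist":0},{"jaw":0,"linear":[0,0,-0.7],"twist":0},{"jaw":0,"linear":[0,0,-0.7],"twist":0}]' | sed -n '2p;4p';  python3 -m pendant '[{"jaw":0,"linear":[0,0,-1],"twist":0},{"jaw":0,"linear":[0,0,-1],"twist":0},{"jaw":0,"linear":[0,0,-1],"twist":0},{"jaw":0,"linear":[0,0,0],"twist":0},{"jaw":0,"linear":[0,0,0],"twist":0}]' | sed -n '1,4p'; python3 - <<'E'
from h import *
shaft('m4'); togo([.520,-.096,.28],90)
E
```

```text
position: [0.5713, 0.1386, 0.1873]
ft_force: [-0.1, -0.6, -2.0]
position: [0.5716, 0.1387, 0.2446]
ft_force: [0.2, 0.3, -2.2]
time: 17.2
position: [0.5719, 0.1387, 0.2746]
tool_rot: [1.0, -0.0, 0.001, -0.0]
ft_force: [1.0, -0.4, -2.3]
363 shaft-TCP world mm [-7.56 -1.44  0.  ] in tool [-7.56  1.45 -0.02] lo/hi [-7.5 -1.6] [-7.6 -1.3] tcp [0.5719 0.1387 0.2746] tooly [-0.001 -1.   ]
pos [0.5708 0.1386 0.2728] toolx [ 1.    -0.001 -0.002] tooly [-0.001 -1.     0.   ] z [-0.002 -0.    -1.   ] 
 delta cm [-5.06 23.46 -0.71] twist -0.05299725333020433 t 17.4
```

```bash
python3 -m pendant '[{"jaw":0,"linear":[-0.61,2.93,0],"twist":0},{"jaw":0,"linear":[-0.61,2.93,0],"twist":0},{"jaw":0,"linear":[-0.61,2.93,0],"twist":0},{"jaw":0,"linear":[-0.61,2.93,0],"twist":0},{"jaw":0,"linear":[-0.61,2.93,0],"twist":0},{"jaw":0,"linear":[-0.61,2.93,0],"twist":0},{"jaw":0,"linear":[-0.61,2.93,0],"twist":0},{"jaw":0,"linear":[-0.61,2.93,0],"twist":0},{"jaw":0,"linear":[0,0,0],"twist":0},{"jaw":0,"linear":[0,0,0],"twist":0},{"jaw":0,"linear":[0,0,0],"twist":0}]' | sed -n '1,4p'; python3 - <<'E'
from h import *
s=shaft('m5'); togo([.5215,-.096,.1425],90)
c=dict(np.load('pics/side0.npz')); c2=dict(np.load('pics/m5.npz'))
cv2.imwrite('pics/m5c.png',cv2.resize(c2['color'][170:290,280:370],None,fx=5,fy=5,interpolation=cv2.INTER_CUBIC))
E
```

```text
time: 18.32
position: [0.522, -0.0955, 0.2731]
tool_rot: [1.0, -0.001, -0.0, -0.001]
ft_force: [-0.2, 0.6, -2.3]
408 shaft-TCP world mm [-6.41 -0.87  0.  ] in tool [-6.41  0.88  0.01] lo/hi [-6.6 -0.8] [-6.2 -0.9] tcp [ 0.522  -0.0955  0.2731] tooly [-0.002 -1.   ]
pos [ 0.5224 -0.0946  0.2734] toolx [ 1.     0.001 -0.   ] tooly [ 0.001 -1.    -0.   ] z [-0.  0. -1.] 
 delta cm [-0.08  0.15 13.09] twist 0.04989382783014662 t 18.5167
```

View pics/m5c.png

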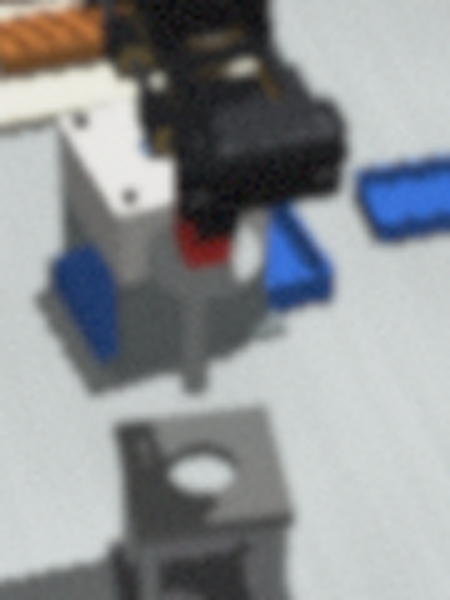

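Shaft foot at crop (195,390) stands above the stand hole at (203,473), with the expected 5 mm eccentric offset to the left. I'll lower it.

```bash
python3 -m pendant '[{"jaw":0,"linear":[-0.08,0.1,1.2],"twist":0},{"jaw":0,"linear":[0,0,1.2],"twist":0},{"jaw":0,"linear":[0,0,1.2],"twist":0},{"jaw":0,"linear":[0,0,1],"twist":0},{"jaw":0,"linear":[0,0,0.5],"twist":0},{"jaw":0,"linear":[0,0,0.5],"twist":0},{"jaw":0,"linear":[0,0,0.5],"twist":0},{"jaw":0,"linear":[0,0,0],"twist":0}]' | sed -n '2p;4p'; python3 -m pendant '[{"jaw":0,"linear":[0,0,1],"twist":0},{"jaw":0,"linear":[0,0,1],"twist":0},{"jaw":0,"linear":[0,0,1],"twist":0},{"jaw":0,"linear":[0,0,1],"twist":0},{"jaw":0,"linear":[0,0,1],"twist":0},{"jaw":0,"linear":[0,0,1],"twist":0},{"jaw":0,"linear":[0,0,0.3],"twist":0},{"jaw":0,"linear":[0,0,0],"twist":0},{"jaw":0,"linear":[0,0,0],"twist":0}]' | sed -n '2p;4p'
```

```text
position: [0.5212, -0.0964, 0.2119]
ft_force: [-0.3, -1.1, -1.5]
position: [0.5215, -0.0968, 0.1493]
ft_force: [0.5, 0.3, -1.8]
```

```bash
python3 -m pendant '[{"jaw":0,"linear":[0,0,0.3],"twist":0},{"jaw":0,"linear":[0,0,0.3],"twist":0},{"jaw":0,"linear":[0,0,0.1],"twist":0},{"jaw":0,"linear":[0,0,0],"twist":0},{"jaw":0,"linear":[0,0,0],"twist":0}]' | sed -n '2p;4p';  python3 -m pendant '[{"jaw":0,"linear":[0,0,0.1],"twist":0},{"jaw":0,"linear":[0,0,0.05],"twist":0},{"jaw":0,"linear":[0,0,0],"twist":0},{"jaw":0,"linear":[0,0,0],"twist":0}]' | sed -n '2p;4p'
```

```text
position: [0.5215, -0.0967, 0.1426]
ft_force: [-0.1, -0.1, -1.7]
position: [0.5215, -0.0967, 0.1411]
ft_force: [0.6, -0.6, -2.4]
```

```bash
python3 -m pendant '[{"jaw":0,"linear":[0,0,0.05],"twist":0},{"jaw":0,"linear":[0,0,0.05],"twist":0},{"jaw":0,"linear":[0,0,0],"twist":0},{"jaw":0,"linear":[0,0,0],"twist":0}]' | sed -n '2p;4p';  python3 -m pendant '[{"jaw":0,"linear":[0,0,0.05],"twist":0},{"jaw":0,"linear":[0,0,0],"twist":0},{"jaw":0,"linear":[0,0,0],"twist":0}]' | sed -n '2p;4p'
```

```text
position: [0.5216, -0.0968, 0.1405]
ft_force: [-1.2, 0.5, 3.8]
position: [0.5216, -0.0967, 0.1405]
ft_force: [-1.3, 0.4, 7.2]
```

Collar is seated on the plate. Releasing and rising.

```bash
python3 -m pendant '[{"jaw":0,"linear":[0,0,-0.05],"twist":0},{"jaw":0.3,"linear":[0,0,0],"twist":0},{"jaw":0.6,"linear":[0,0,0],"twist":0},{"jaw":1,"linear":[0,0,0],"twist":0},{"jaw":1,"linear":[0,0,0],"twist":0},{"jaw":1,"linear":[0,0,0],"twist":0},{"jaw":1,"linear":[0,0,0],"twist":0},{"jaw":1,"linear":[0,0,0],"twist":0}]'; python3 -m pendant '[{"jaw":1,"linear":[0,0,-1],"twist":0},{"jaw":1,"linear":[0,0,-2],"twist":0},{"jaw":1,"linear":[0,0,-3],"twist":0},{"jaw":1,"linear":[0,0,-3],"twist":0},{"jaw":1,"linear":[0,0,-3],"twist":0},{"jaw":1,"linear":[-3,0,0],"twist":0},{"jaw":1,"linear":[-3,0,0],"twist":0},{"jaw":1,"linear":[-3,0,0],"twist":0},{"jaw":1,"linear":[0,-4,0],"twist":0},{"jaw":1,"linear":[0,0,0],"twist":0},{"jaw":1,"linear":[0,0,0],"twist":0}]'; python3 - <<'E'
from h import *
c=cap('side','s6'); b=cap('top','t6')
a=cv2.resize(c['color'][180:310,260:370],(440,520),interpolation=cv2.INTER_CUBIC)
cv2.imwrite('pics/c6.png',np.hstack([a,cv2.resize(b['color'][190:290,240:310],(350,520),interpolation=cv2.INTER_CUBIC)]))
Z=cloud(b)[...,2]; print(Z[230:239,274:284].round(3))
for P in (cloud(c),):
    m=(np.hypot(P[...,0]-.52,P[...,1]+.096)<.033)&(P[...,2]>.096)&(P[...,2]<.106); print(m.sum(),np.median(P[m],0))
E
```

```text
time: 21.93
position: [0.5215, -0.0967, 0.14]
tool_rot: [1.0, -0.0, -0.0, -0.0]
ft_force: [0.1, 0.8, 0.8]
grip_width: 0.0581
grip_force: 0.0
time: 22.85
position: [0.431, -0.0557, 0.2609]
tool_rot: [1.0, 0.0, 0.001, 0.0]
ft_force: [0.3, 0.1, -0.0]
grip_width: 0.0867
grip_force: 0.0
[[ 0.116  0.115  0.116  0.115  0.112  0.114  0.119  0.116  0.117  0.114]
 [ 0.114  0.117  0.115  0.108  0.1    0.096  0.103  0.113  0.114  0.117]
 [ 0.118  0.117  0.109  0.097  0.005  0.004 -0.001  0.005  0.114  0.117]
 [ 0.115  0.11   0.098  0.003  0.006  0.006  0.     0.005  0.001  0.117]
 [ 0.116  0.113  0.095  0.     0.005  0.004  0.002  0.006  0.002  0.117]
 [ 0.081  0.112  0.093  0.003  0.004  0.003  0.004 -0.002  0.116  0.113]
 [ 0.115  0.117  0.098  0.005  0.002  0.004  0.006  0.002  0.114  0.118]
 [ 0.114  0.116  0.114  0.006  0.004  0.005  0.007  0.115  0.115  0.117]
 [ 0.115  0.115  0.112  0.114  0.117  0.117  0.115  0.118  0.113  0.114]]
217 [ 0.51547233 -0.10867003  0.10126674]
```

View pics/c6.png

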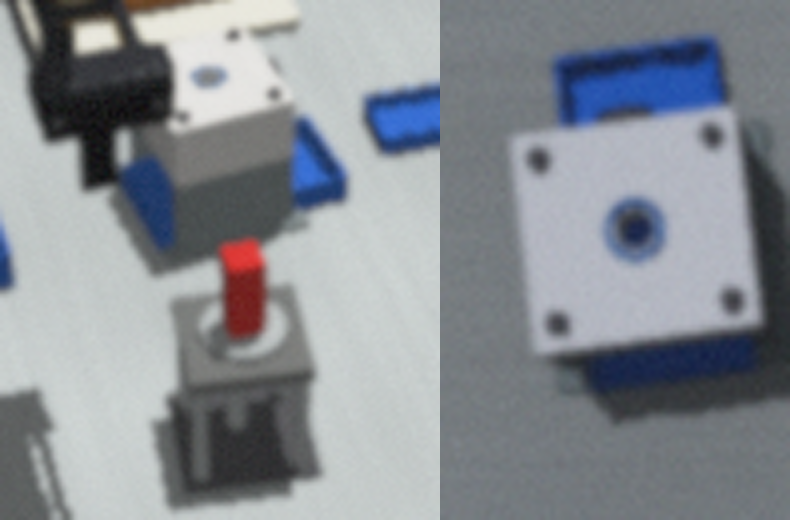

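Side crop: the rod hangs upright in the stand at (242,300). Top crop: I can see through the bore at (635,229) to the tray floor, so the bush has left the bore. One numeric check on where it can lie before handing in.

```bash
python3 - <<'E'
from h import *
c=dict(np.load('pics/t6.npz')); P=cloud(c); C=np.linalg.inv(c['view'])[:3,3]
Q=P[228:241,272:287].reshape(-1,3); Q=Q[Q[:,2]<.03]
for z in(.005,.029):
    t=(C[2]-z)/(C[2]-Q[:,2]); X=C+(Q-C)*t[:,None]; print(z,((X[:,:2]-[.565,.139])*1000).min(0).round(1),((X[:,:2]-[.565,.139])*1000).max(0).round(1), np.hypot(*(X[:,:2]-[.565,.139]).T).min()*1000)
hsv=cv2.cvtColor(c['color'],cv2.COLOR_BGR2HSV)
m=(hsv[...,0]>100)&(hsv[...,0]<125)&(hsv[...,1]>150); m[:190]=0;m[280:]=0;m[:,:250]=0;m[:,320:]=0
p=P[m]; print('tray',m.sum(),cv2.minAreaRect(p[:,:2].astype(np.float32)*1000))
for n in('top','side'):
  A=dict(np.load(f'pics/{n}0.npz')); B=dict(np.load('pics/t6.npz' if n=='top' else 'pics/s6.npz')); PB=cloud(B)
  d=cv2.absdiff(cv2.GaussianBlur(A['color'],(3,3),0),cv2.GaussianBlur(B['color'],(3,3),0)).max(2)>40
  k=d&(abs(PB[...,0]-.565)<.16)&(abs(PB[...,1]-.139)<.12)&(PB[...,2]<.13); print(n,k.sum(),PB[k][:,:3].round(3)[::max(1,k.sum()//8)].tolist())
E
```

```text
0.005 [5.2 4.1] [17.1 15.9] 9.915238332735267
0.029 [2.5 1.5] [14.1 13.1] 6.137439395337341
tray 508 ((541.3436279296875, 121.29115295410156), (252.0045166015625, 107.94757080078125), 22.957612991333008)
top 10 [[0.577, 0.15, 0.004], [0.578, 0.148, 0.002], [0.577, 0.145, 0.006], [0.575, 0.153, 0.004], [0.575, 0.15, 0.003], [0.575, 0.148, 0.004], [0.576, 0.146, -0.002], [0.573, 0.15, 0.004], [0.572, 0.148, 0.006], [0.573, 0.146, 0.002]]
side 30 [[0.545, 0.162, 0.114], [0.531, 0.11, 0.121], [0.531, 0.111, 0.11], [0.522, 0.1, 0.113], [0.516, 0.232, -0.0], [0.472, 0.23, 0.004], [0.513, 0.219, -0.001], [0.509, 0.2, 0.004], [0.503, 0.177, 0.012], [0.483, 0.172, 0.001]]
```

```bash
python3 -c "
from rig import robot
print(robot.hand_in())"
```

```text
the job is handed in; nothing more can be done
None
```

I pressed the bush out of the bore, hung the rod upright in its stand and let go, then handed the job in at about 23 s; the judge gave no verdict, and the bush lay hidden under the block, so that it is in the tray is inferred (bore clear, tray ends empty), not seen.

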